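# Set the ratchet to tighten and clamp the glue-up

### The job

The wooden glue-up lies under the bench hold-down clamp, whose ratchet is still set to loosen. Flip the ratchet's small reversing lever to tighten (clockwise seen from above), then work the handle back and forth by its knob until the foot holds the glue-up firmly but does not crush it: once it bites, stop when the knob needs clearly more push than it did running free (about half as much again), well before twice as much. Do not shift the glue-up or tip over the glue bottle, and let go at the end.

Things in the scene. Friction and masses are not known exactly. Their poses are not given: they have to be found in the camera images.
- press: Grey steel hold-down clamp fixed to the bench. Origin: on the vertical screw axis at bench level, z up. Its column stands 130 mm from the axis along +x; its arm (50 mm wide, top 126 mm high) carries the screw. The screw ends in a round black sprung foot, 44 mm across, that starts 3 to 7 mm above the glue-up. Turning the screw clockwise seen from above lowers it 5 mm per rad; it stays where left.
- ratchet (a point): Point on the screw axis at the top of the ratchet wheel, 149 mm high. Toothed steel wheel, 70 mm across, 18 teeth, 12 mm thick; the screw end rises through it to about 180 mm. The handle drives it only towards the side to which the reversing lever leans; swung the other way it clicks over the teeth. Each new drive stroke first takes up as much as 0.45 rad of free play.
- handle (a joint): Swing of the handle about the screw axis, rad: 0 when it points along the clamp's -x, growing clockwise seen from above; stops at -0.75 and +0.75. Driving with the foot free takes 9 to 10 N at the knob while moving (7 to 8 N when held still after it); clicking back 1 to 5 N. After the foot touches, the push grows about 0.36 N per 10 N of clamping; 0.35 rad more gives about 70 N, 1.0 rad 220 N.
- knob_top (a point): Top centre of the upright round black knob at the end of the handle: 20 mm diameter, from 137 to 187 mm above the bench, 140 mm from the screw axis. The handle below it is a flat bar, 22 mm wide, top 137 mm high. It goes round with the handle, which stays where it is left.
- lever_tip (a point): Top centre of the upright steel pin (10 mm diameter, 152 to 180 mm high) at the outer end of the reversing lever, 38 mm from the lever's vertical pivot, which lies on the handle's centre line 50 mm from the screw axis. Leaning to the anticlockwise side (seen from above, about the screw axis) it is set to loosen, to the clockwise side to tighten. It snaps over its middle; 1 to 2 N flips it.
- pawl (a joint): Angle of the reversing lever from the handle's centre line, rad: -0.44 fully to loosen, 0 middle, +0.44 fully to tighten (down to about 0.15 while it rides over a tooth).
- glueup: The work: two glued wooden strips, light and darker, together 110 x 170 x 50 mm, lying on the bench under the foot. Origin: centre of its underside.
- glue: Plain white glue bottle, 52 mm diameter, 130 mm tall, standing beside the clamp. Origin: centre of its underside, z along the bottle.
Not all that is in view belongs to the job. What is shaped like the glue but blue or pink is not meant.

How it is judged:
By the outcome, as a careful person would: the job done as asked, in the order asked, and still so for the second after the job is handed in, with the robot touching nothing.
It also fails if it takes over 72 s, if anything falls off the work surface, if the arm or the gripper's body presses on something with over 40 N, if the wrist force passes 120 N, or if a joint passes its speed limit or range.

### The arm

A 6-joint arm with a two-finger parallel gripper is mounted at the origin on the work surface. World frame = base frame: x ahead of the robot, y to its left, z up, the work surface at z = 0. Lengths are in m, angles in rad, forces in N, time in s.
With the tool pointing down it reaches from about 0.35 to 0.725 m from the base axis. Payload 6 kg.
Tool frame: the origin (TCP) lies where the fingers leave the gripper's body, on its centre line; the fingertips stand 73 mm ahead of it and the grasp point (between the pads) lies 54 mm ahead of it (env.hold_point_z is the distance from the TCP to the grasp point, in m); z points along the fingers, y is the direction in which the jaws open and shut (so a half turn about z gives the same grasp; the last joint's range is limited). The gripper opens to 85 mm and grips with 20 to 120 N. Pads are 22 mm wide; open, the fingers measure 114 mm over their backs; the gripper's body (76 mm by 85 mm) begins 54 mm behind the grasp point. The pads swing forward as they close: fully open they stand 13 mm farther back than shut.
Start: joints at [1.676, 0.04, 0.085, 0, -1.615, -0.334], TCP at [0.136, 0.584, 0.304] pointing down, gripper open.
Joint ranges: [-2.56, 2.56], [-1.29, 2.01], [-1.08, 1.49], [-3.29, 1.98], [-2.81, -0.18], [-2.99, 2.99]. Speed limits (rad/s): [2.57, 2.57, 3.01, 3.14, 3.14, 3.14].

### API

Orientations are given as a rotation vector (axis times angle).
In Python, from rig import env gives the robot as it stands. The module is installed in compiled form; this text tells all that it offers.
- The arm moves only by the tool apply_moves, never from a script. Its argument "series" is text: rows parted by semicolons, each of 7 numbers parted by spaces: the shift along the tool's x, y, z in units of 0.02 m (1.0 is 0.02 m), then the turn, a rotation vector about the tool's x, y, z in units of 0.08 rad (1.0 is 0.08 rad), then the closure, from -1 (fully open) to 1 (shut). In form: tx ty tz ax ay az grip; .... A call has 1 to 5 rows; each row shifts and turns the commanded pose from where the row before left it, along the tool's axes as they then stand; what a row does not reach is not made up. A row lasts 1/12 s, in which the tool goes at most 41.7 mm and 7.16 degrees, less where a joint would pass 70% of its speed; a pose out of reach is approached as far as the arm can. A call with a number of a shift or a turn outside -1 to 1 is refused whole. A call with a gripper value outside its range is refused whole. The fingers move at their own pace and stop on an object; the grip force is fixed at half the most. Time passes only in rows, so rows that do not move let the fingers close. It gives the time, the measured TCP pose, the force and the opening at its end, in the units of the state.
- env.observe(): the state, without advancing time (a new reading comes with each control period).
- env.camera(name): name is "side" or "top"; returns the picture (384x512x3 uint8, red, green, blue); there is no depth.
- env.camera_params(name): a dict with "camera_matrix" (3x3 intrinsics, pixels), "position" and "attitude" of the camera in the world. Camera axes: x right, y down, z forward; pixel columns grow to the right and rows downward; lengths in m; the calibration is good to about 2 mm. A picture is of the moment at which its call begins. camera_params takes no time and is no camera call.
- env.close_job(): hands the job in, once; it reports no verdict.
The state is a dict: "time_s": time; "joint_positions": joint angles; "qd": joint speeds; "effort": joint torques, N m; "ee_pos": TCP position; "tool_rot": TCP orientation; "wrist_force": force on the tool from outside, world axes, zero at the start; "ft_torque": the same for the moment, N m; "grip_width": opening from 0.0 (shut) to 1.0 (fully open).
Only numpy, scipy, OpenCV 4.12 (cv2) and the standard library are available. Lean on these libraries where they do the work, as an engineer would, in place of code of your own. Each camera call takes 0.05 s, during which the arm holds its last target.

## Working session

There is one attempt and no reset: what is moved stays moved. The work goes in short steps, Python scripts to look and compute and a tool call to move; the robot and the scene stay as the last step left them, time stands still between calls to the robot, and variables do not carry over. Pictures are saved under pics/ and viewed, and the job is handed in when it is done.

Besides the shell and the picture viewer there is one more tool, called after "Call:" as name(argument=value, ...), one argument or row to a line, values as JSON. apply_moves: Moves the arm, as the interface text tells. Shifts and turns lie within -1 to 1; 1 stands for 0.02 m of shift or 0.08 rad of turn. Its arguments: {"type":"object","properties":{"series":{"type":"string"}},"required":["series"]}

```bash
mkdir -p pics
python3 - <<'E'
from rig import env
import cv2
print(env.observe())
for n in("side","top"):
    im=env.camera(n); cv2.imwrite(f"pics/{n}0.png",im[:,:,::-1]); print(env.camera_params(n))
print(env.hold_point_z)
E
```

```text
{'time_s': 0.0, 'joint_positions': array([ 1.67567683e+00,  4.08319161e-02,  8.37684057e-02, -4.68129888e-04,
       -1.61550172e+00, -3.33691598e-01]), 'qd': array([ 0.00023571,  0.00123682, -0.00041826, -0.00031681, -0.00144132,
        0.00015317]), 'effort': array([-2.76843566e-04, -3.68199527e+01,  3.47416520e+01,  6.93236545e+00,
       -5.26923541e-03,  1.34443113e-05]), 'ee_pos': array([0.13596217, 0.58417854, 0.30284314]), 'tool_rot': array([ 3.11924285e+00, -3.58391402e-01, -1.12540225e-04]), 'wrist_force': array([-0.39043552, -0.7732304 ,  0.28727954]), 'ft_torque': array([-0.01705267,  0.01846923, -0.02984116]), 'grip_width': 1.003894256603441}
{'camera_matrix': array([[482.07694636,   0.        , 256.19271155],
       [  0.        , 482.07694636, 195.36116942],
       [  0.        ,   0.        ,   1.        ]]), 'position': array([0.34643272, 0.50352767, 0.90118348]), 'attitude': array([-0.5346477 ,  2.78174946, -1.04548228])}
{'camera_matrix': array([[374.01040238,   0.        , 255.38631665],
       [  0.        , 374.01040238, 188.11909493],
       [  0.        ,   0.        ,   1.        ]]), 'position': array([ 0.45161891, -0.11487133,  0.89922354]), 'attitude': array([-2.13866194,  2.10231587, -0.21282611])}
0.0539
```

View pics/side0.png

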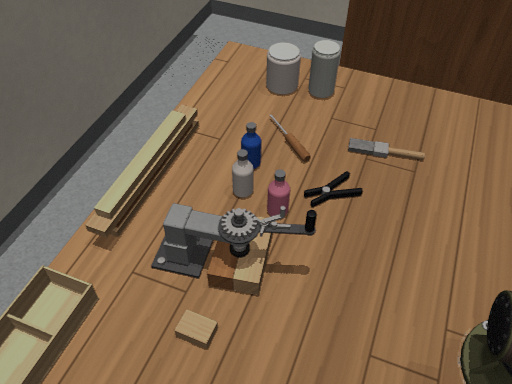

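View pics/top0.png

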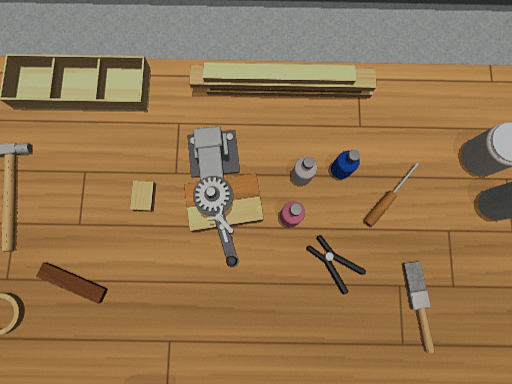

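```bash
cat > h.py <<'E'
from rig import env
import cv2, numpy as np
from scipy.spatial.transform import Rotation as R
P={n:env.camera_params(n) for n in("side","top")}
def ray(n,px):
    p=P[n]; d=np.linalg.inv(p["camera_matrix"])@[px[0],px[1],1.]
    return np.array(p["position"]), R.from_rotvec(p["attitude"]).as_matrix()@d
def plane(n,px,z):
    o,d=ray(n,px); return o+d*(z-o[2])/d[2]
def proj(n,X):
    p=P[n]; c=R.from_rotvec(p["attitude"]).as_matrix().T@(np.array(X)-p["position"]); c=p["camera_matrix"]@c; return c[:2]/c[2]
def tri(a,b):
    o1,d1=ray("side",a);o2,d2=ray("top",b)
    t=np.linalg.lstsq(np.c_[d1,-d2],o2-o1,rcond=None)[0]
    return (o1+d1*t[0]+o2+d2*t[1])/2, np.linalg.norm(o1+d1*t[0]-o2-d2*t[1])
E
python3 - <<'E'
from h import *
s=cv2.imread("pics/side0.png")[140:300,150:350]; t=cv2.imread("pics/top0.png")[110:280,170:370]
cv2.imwrite("pics/sc.png",cv2.resize(s,None,fx=4,fy=4,interpolation=2)[:600])
cv2.imwrite("pics/tc.png",cv2.resize(t,None,fx=4,fy=4,interpolation=2)[:640][:600] if 0 else cv2.resize(t,None,fx=3.5,fy=3.5,interpolation=2))
E
```

```text
(no output)
```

View pics/sc.png

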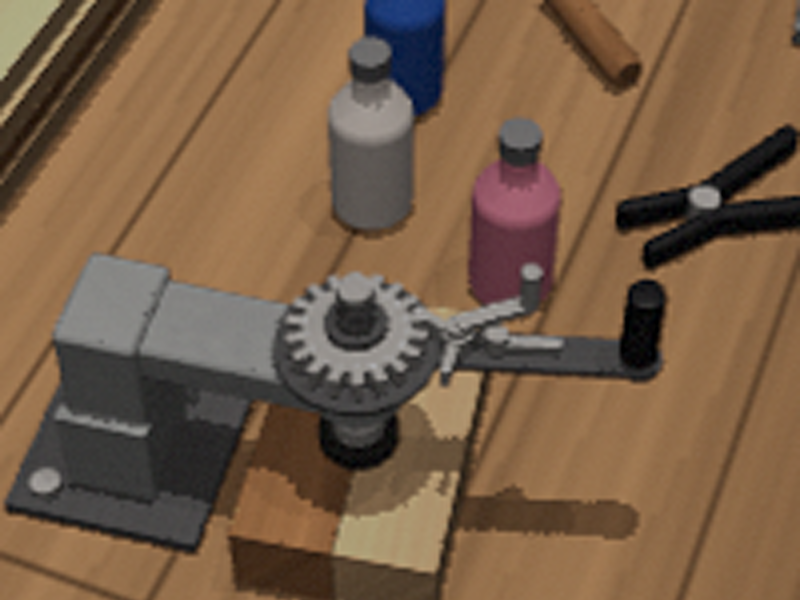

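View pics/tc.png

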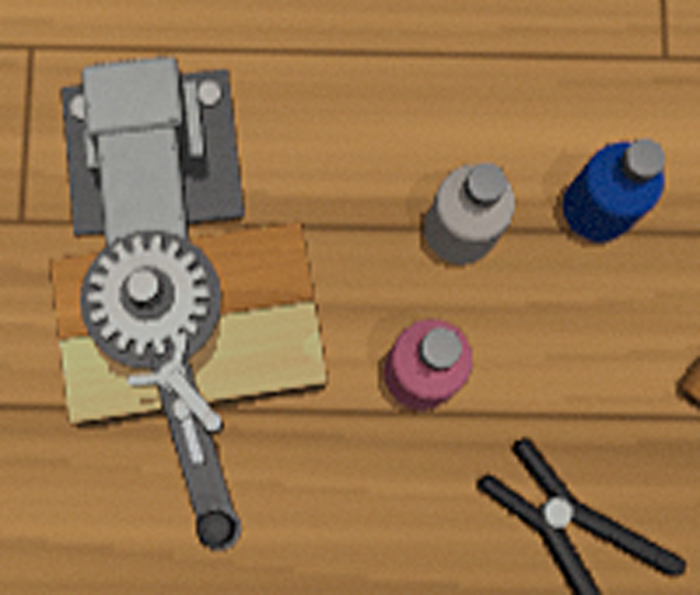

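Run:
```python
from h import *
for n,s,t,z in [("screw",(239.2,211.2),(211.1,191.7),.18),("knob",(311.5,213),(231.7,260.9),.187),("pin",(283,207.5),(230.9,231.1),.18),("gluecap",(150+370/4,140+50/4),(170+486/3.5,110+185/3.5),.13),("pinkcap",(150+519/4,140+130/4),(170+442/3.5,110+348/3.5),.13)]:
    print(n,tri(s,t),plane("side",s,z),plane("top",t,z))
# arm direction, arm top edges at z=.126 top view
for p in [(100,135),(108,235),(182,130),(186,225)]: print("arm",plane("top",(170+p[0]/3.5,110+p[1]/3.5),.126))
for p in [(62,88),(75,236),(230,70),(243,216)]: print("base",plane("top",(170+p[0]/3.5,110+p[1]/3.5),.01))
for p in [(52,260),(72,424),(327,383),(300,225)]: print("glueup",plane("top",(170+p[0]/3.5,110+p[1]/3.5),.05))
```

```text
screw (array([ 0.58478669, -0.0308939 ,  0.18422577]), np.float64(0.00010970211718739981)) [ 0.58624852 -0.03404295  0.18      ] [ 0.58551839 -0.03040791  0.18      ]
knob (array([ 0.45373894, -0.07493784,  0.18888654]), np.float64(0.0007022353297649629)) [ 0.45437075 -0.07641393  0.187     ] [ 0.45339758 -0.07489143  0.187     ]
pin (array([ 0.5095976 , -0.07149369,  0.18378928]), np.float64(0.0009808843962238374)) [ 0.51095347 -0.07448318  0.18      ] [ 0.50941713 -0.07134957  0.18      ]
gluecap (array([ 0.66014538, -0.22881215,  0.13601222]), np.float64(0.001738360242288968)) [ 0.66353423 -0.23461969  0.13      ] [ 0.66089288 -0.22982335  0.13      ]
pinkcap (array([ 0.56041293, -0.20187309,  0.1354741 ]), np.float64(0.0012919152157667198)) [ 0.56260105 -0.2068782   0.13      ] [ 0.5605451 -0.2025972  0.13     ]
arm [0.6894238  0.00658693 0.126     ]
arm [ 0.62654369 -0.00114994  0.126     ]
arm [ 0.6935531  -0.04365568  0.126     ]
arm [ 0.63360394 -0.04811287  0.126     ]
base [0.759408   0.05342635 0.01      ]
base [0.65166189 0.03881351 0.01      ]
base [ 0.7751198  -0.06571954  0.01      ]
base [ 0.66807328 -0.07766476  0.01      ]
glueup [0.62611496 0.04629637 0.05      ]
glueup [0.5182148  0.02764244 0.05      ]
glueup [ 0.54760937 -0.13674654  0.05      ]
glueup [ 0.65285611 -0.11745241  0.05      ]
```

Call:
apply_moves(
  series="0.9 1 0 0 0 0 1;0.9 1 0 0 0 0 1;0.9 1 0 0 0 0 1;0.9 1 0 0 0 0 1;0.9 1 0 0 0 0 1",
)

```text
time_s: 0.52
ee_pos: [0.2014, 0.4653, 0.3033]
tool_rot: [3.12, -0.358, -0.0]
wrist_force: [0.6, 0.3, 0.3]
grip_width: 0.299
```

Call:
apply_moves(
  series="0.9 1 0 0 0 0 1;0.9 1 0 0 0 0 1;0.9 1 0 0 0 0 1;0.9 1 0 0 0 0 1;0.9 1 0 0 0 0 1",
)

```text
time_s: 0.93
ee_pos: [0.2663, 0.3474, 0.3036]
tool_rot: [3.121, -0.358, -0.0]
wrist_force: [1.1, 1.1, -0.2]
grip_width: 0.001
```

Call:
apply_moves(
  series="0.9 1 0 0 0 0 1;0.9 1 0 0 0 0 1;0.9 1 0 0 0 0 1;0.9 1 0 0 0 0 1;0.9 1 0 0 0 0 1",
)

```text
time_s: 1.35
ee_pos: [0.3312, 0.2297, 0.3037]
tool_rot: [-3.121, 0.358, 0.0]
wrist_force: [1.5, 0.7, 0.4]
grip_width: 0.0
```

Call:
apply_moves(
  series="0.9 1 0 0 0 0 1;0.9 1 0 0 0 0 1;0.9 1 0 0 0 0 1;0.9 1 0 0 0 0 1;0.9 1 0 0 0 0 1",
)

```text
time_s: 1.77
ee_pos: [0.3962, 0.1118, 0.3037]
tool_rot: [-3.121, 0.358, 0.0]
wrist_force: [-0.2, 0.9, -0.0]
grip_width: -0.004
```

Call:
apply_moves(
  series="0.9 1 0 0 0 0 1;0.9 1 0 0 0 0 1;0.9 1 0 0 0 0 1;0.9 1 0 0 0 0 1;0.9 1 0 0 0 0 1",
)

```text
time_s: 2.18
ee_pos: [0.4612, -0.006, 0.3036]
tool_rot: [3.121, -0.359, -0.001]
wrist_force: [1.3, 0.5, 0.3]
grip_width: 0.0
```

Call:
apply_moves(
  series="0.9 1 0 0 0 0 1;0.9 1 0 0 0 0 1;0.9 1 0 0 0 0 1;0.9 1 0 0 0 0 1;0.9 1 0 0 0 0 1",
)

```text
time_s: 2.6
ee_pos: [0.5263, -0.1238, 0.3034]
tool_rot: [-3.121, 0.359, 0.001]
wrist_force: [0.8, 0.8, 0.1]
grip_width: 0.004
```

Call:
apply_moves(
  series="0 0 0 0 0 -1 1;0 0 0 0 0 -1 1;0 0 0 0 0 -1 1;0 0 0 0 0 -1 1;0 0 0 0 0 -1 1",
)

```text
time_s: 3.02
ee_pos: [0.5258, -0.1226, 0.3034]
tool_rot: [-3.129, -0.274, 0.002]
wrist_force: [-0.2, 0.0, 0.1]
grip_width: -0.0
```

Call:
apply_moves(
  series="0 0 0 0 0 -1 1;0 0 0 0 0 -0.9 1;0 0 0 0 0 0 1",
)

```text
time_s: 3.27
ee_pos: [0.5258, -0.1224, 0.3034]
tool_rot: [-3.1, -0.509, 0.001]
wrist_force: [-0.2, 0.3, 0.2]
grip_width: 0.004
```

Call:
apply_moves(
  series="0 0 0.9 0 0 0 1;0 0 0.9 0 0 0 1;0 0 0.9 0 0 0 1;0 0 0.7 0 0 0 1;0 -0.5 0 0 0 0 1",
)

```text
time_s: 3.68
ee_pos: [0.5215, -0.1134, 0.2317]
tool_rot: [-3.1, -0.5, 0.01]
wrist_force: [0.3, 0.9, -1.5]
grip_width: -0.002
```

```bash
cat > snap.py <<'E'
from h import *
import sys
k=sys.argv[1]
a=cv2.resize(env.camera("side")[150:290,190:340],None,fx=4,fy=4,interpolation=2)[:,:,::-1]
b=cv2.resize(env.camera("top")[150:290,170:270],None,fx=4,fy=4,interpolation=2)[:,:,::-1]
o=np.hstack([a,b]); cv2.imwrite(f"pics/{k}.png",cv2.resize(o,None,fx=.8,fy=.8,interpolation=3))
E
python3 snap.py a1
```

```text
(no output)
```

View pics/a1.png

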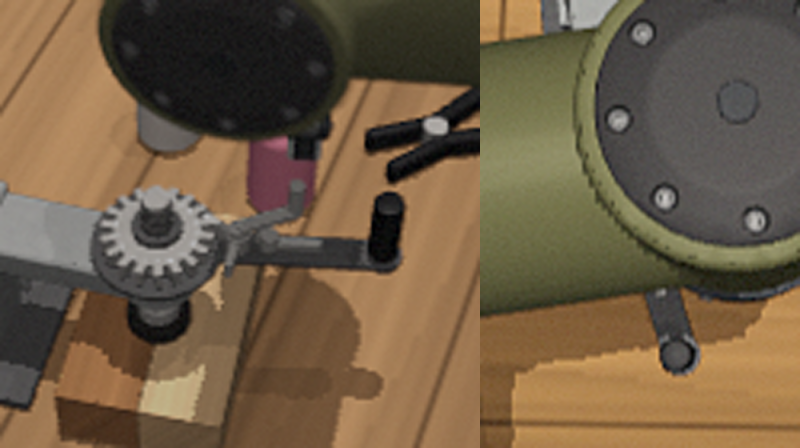

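The side view shows the shut fingertips (crop ~310,145) on the far side of the lever pin (crop ~298,190), clear of the knob. Now push towards clockwise.

Call:
apply_moves(
  series="0 -0.5 0 0 0 0 1;0 -0.4 0 0 0 0 1;0 -0.3 0 0 0 0 1;0 -0.2 0 0 0 0 1;0 -0.2 0 0 0 0 1",
)

```text
time_s: 4.2
ee_pos: [0.5124, -0.0823, 0.2366]
tool_rot: [3.1, 0.506, 0.001]
wrist_force: [-0.5, -2.3, 1.2]
grip_width: 0.001
```

Call:
apply_moves(
  series="0 -0.2 0 0 0 0 1;0 -0.2 0 0 0 0 1;0 -0.2 0 0 0 0 1",
)

```text
time_s: 4.45
ee_pos: [0.5087, -0.0708, 0.2359]
tool_rot: [-3.1, -0.505, -0.0]
wrist_force: [0.1, 0.3, 0.3]
grip_width: -0.001
```

```bash
python3 snap.py a2
```

```text
(no output)
```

View pics/a2.png

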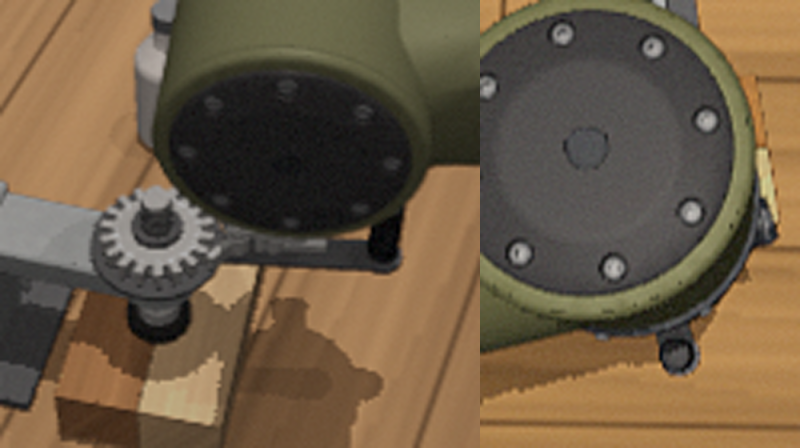

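Call:
apply_moves(
  series="0 -0.2 0 0 0 0 1;0 -0.15 0 0 0 0 1;0 0 0 0 0 0 1",
)

```text
time_s: 4.8
ee_pos: [0.5065, -0.0643, 0.2359]
tool_rot: [-3.101, -0.506, -0.0]
wrist_force: [1.5, -0.0, 0.3]
grip_width: 0.0
```

Call:
apply_moves(
  series="0 0.7 0 0 0 0 1;0 1 -0.5 0 0 0 1;0 0.7 -1 0 0 0 1;0 0 -1 0 0 0 1;0 1 0 0 0 0 1",
)

```text
time_s: 5.22
ee_pos: [0.529, -0.1289, 0.2909]
tool_rot: [3.099, 0.507, 0.01]
wrist_force: [-0.0, -0.8, 1.2]
grip_width: -0.002
```

Call:
apply_moves(
  series="-1 1 0 0 0 0 1;-1 1 0 0 0 0 1;-1 1 0 0 0 0 0;-1 0 0 0 0 0 0;0 0 0 0 0 0 0",
)

```text
time_s: 5.63
ee_pos: [0.4693, -0.2131, 0.2864]
tool_rot: [3.101, 0.501, 0.0]
wrist_force: [1.3, -0.3, 1.2]
grip_width: 0.416
```

```bash
python3 snap.py a3
```

```text
(no output)
```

View pics/a3.png

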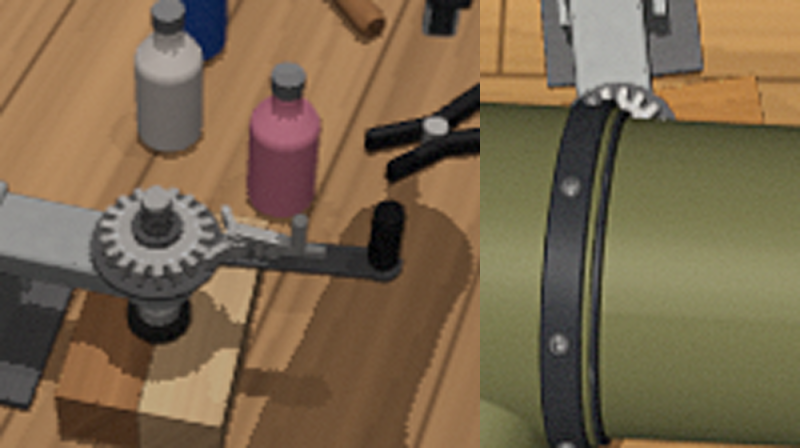

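Run:
```python
from h import *
A=np.array([.5855,-.031])
for n,p,z in[("knob",(190+389/3.2,150+210/3.2),.187),("pin",(190+300/3.2,150+222/3.2),.18)]:
    X=plane("side",p,z)[:2]+[-.001,.0025]; d=A-X; print(n,X,np.hypot(*d),np.arctan2(d[1],d[0]))
```

```text
knob [ 0.45135548 -0.06781575] 0.1391048218056462 0.2678533300409337
pin [ 0.49884525 -0.04481778] 0.08774951160912463 0.15812665239172166
```

The picture shows the pin now on the clockwise side of the bar (crop ~300,222), with the knob at crop ~(389,210) and the bottles still upright. Next I move over the knob.

Call:
apply_moves(
  series="0.3 -1 0 0 0 0 0;0.3 -1 0 0 0 0 0;0.3 -1 0 0 0 0 0;0.3 -1 0 0 0 0 0;0.2 -1 0 0 0 0 0",
)

```text
time_s: 6.15
ee_pos: [0.4665, -0.106, 0.2856]
tool_rot: [-3.1, -0.507, 0.001]
wrist_force: [0.2, -0.2, 1.2]
grip_width: 0.503
```

Call:
apply_moves(
  series="0 -1 0 0 0 0 0;0 -1 0 0 0 0 0;0 -0.2 0 0 0 0.65 0;0 0 0 0 0 0 0",
)

```text
time_s: 6.48
ee_pos: [0.4523, -0.0642, 0.2861]
tool_rot: [-3.112, -0.427, -0.001]
wrist_force: [1.1, -0.5, 0.5]
grip_width: 0.499
```

```bash
python3 snap.py a4
```

```text
(no output)
```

View pics/a4.png

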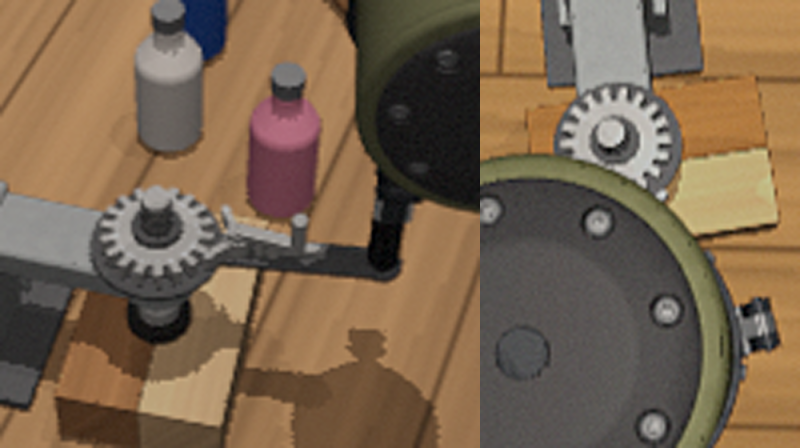

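Run:
```python
from h import *
o=env.observe();T=o["ee_pos"];M=R.from_rotvec(o["tool_rot"]).as_matrix();print(M)
for d in [(0,0,0),(0,.02,.073),(0,-.02,.073),(0,.036,.073),(0,.05,.0)]:
    X=T+M@np.array(d)
    for n,c in(("side",190),("top",170)):
        p=proj(n,X); q=(p-[c,150])*3.2+[480 if n=="top" else 0,0]; print(d,n,q.round())
K=[.4514,-.0678,.187]
for n,c in(("side",190),("top",170)): print("knob",n,((proj(n,K)-[c,150])*3.2+[480 if n=="top" else 0,0]).round())
```

```text
[[ 9.62709775e-01  2.70536298e-01  1.83345211e-05]
 [ 2.70536299e-01 -9.62709772e-01 -7.26837670e-05]
 [-2.01277467e-06  7.49335264e-05 -9.99999997e-01]]
(0, 0, 0) side [404. 103.]
(0, 0, 0) top [648. 356.]
(0, 0.02, 0.073) side [392. 162.]
(0, 0.02, 0.073) top [692. 347.]
(0, -0.02, 0.073) side [390. 215.]
(0, -0.02, 0.073) top [623. 365.]
(0, 0.036, 0.073) side [392. 142.]
(0, 0.036, 0.073) top [720. 340.]
(0, 0.05, 0.0) side [406.  38.]
(0, 0.05, 0.0) top [744. 330.]
knob side [389. 214.]
knob top [665. 358.]
```

Call:
apply_moves(
  series="-0.1 0.17 0.7 0 0 0 0;0 0 0.7 0 0 0 0;0 0 0.6 0 0 0 0",
)

```text
time_s: 6.83
ee_pos: [0.4513, -0.0702, 0.2449]
tool_rot: [-3.113, -0.425, 0.001]
wrist_force: [-0.3, -0.6, -0.2]
grip_width: 0.499
```

Call:
apply_moves(
  series="0 0 0.7 0 0 0 0;0 0 0.7 0 0 0 0.3;0 0 0 0 0 0 0.3",
)

```text
time_s: 7.08
ee_pos: [0.4502, -0.07, 0.2145]
tool_rot: [-3.112, -0.425, 0.008]
wrist_force: [0.1, -0.4, -0.5]
grip_width: 0.351
```

```bash
python3 snap.py a5
```

```text
(no output)
```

View pics/a5.png

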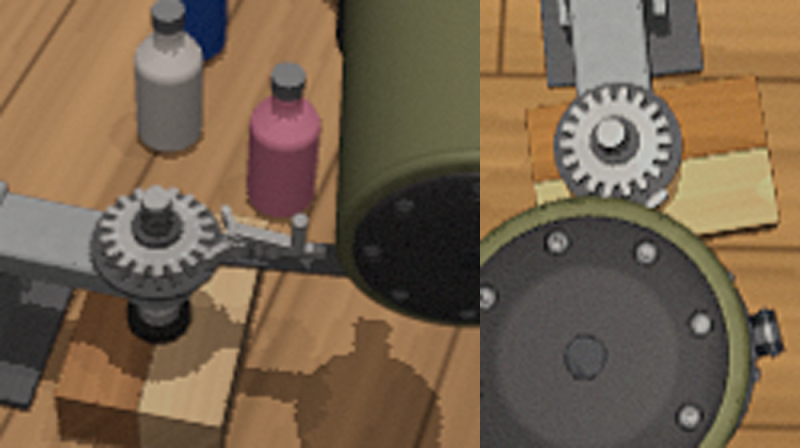

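No contact force; the fingers straddle the knob (hidden behind the wrist in both views). Now I click back anticlockwise along the arc.

Call:
apply_moves(
  series="0.02 0.56 0 0 0 -1 0.3;0.02 0.56 0 0 0 -1 0.3;0.02 0.56 0 0 0 -1 0.3;0.02 0.56 0 0 0 -1 0.3;0 0 0 0 0 0 0.3",
)

```text
time_s: 7.6
ee_pos: [0.4705, -0.1115, 0.219]
tool_rot: [3.004, 0.918, 0.001]
wrist_force: [0.2, 0.2, 0.0]
grip_width: 0.348
```

```bash
cat >> h.py <<'E'
A=np.array([.5855,-.031])
def st():
    o=env.observe();M=R.from_rotvec(o["tool_rot"]).as_matrix();d=A-o["ee_pos"][:2]
    a=np.arctan2(d[1],d[0]);F=o["wrist_force"][:2]
    print("t",o["time_s"],"r",np.hypot(*d).round(4),"a",a.round(3),"yaw",np.arctan2(M[1,0],M[0,0]).round(3),"z",o["ee_pos"][2].round(4),"Ftan(cw+ on knob)",-(F@[-np.sin(a),np.cos(a)]).round(2)*-1,"Frad",(F@[np.cos(a),np.sin(a)]).round(2),"Fz",o["wrist_force"][2].round(2),"g",round(o["grip_width"],3))
if __name__=="__main__": st()
E
python3 h.py; python3 snap.py a6
```

```text
t 7.6 r 0.1404 a 0.611 yaw 0.593 z 0.219 Ftan(cw+ on knob) 0.03 Frad 0.22 Fz 0.02 g 0.348
```

View pics/a6.png

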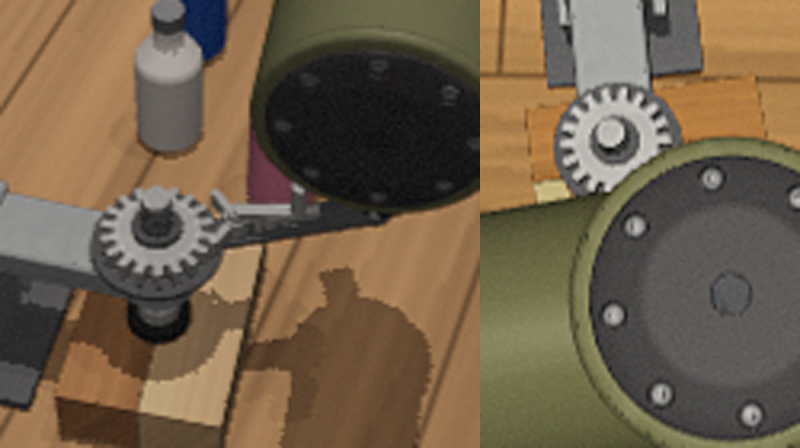

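The bar swung anticlockwise with the fingers (bar end now crop ~(380,215)), so the knob is caged. I take it a little further back, then start a drive stroke.

Call:
apply_moves(
  series="0.02 0.56 0 0 0 -1 0.3;0.02 0.56 0 0 0 -1 0.3;0.02 0.5 0 0 0 -0.8 0.3;0 0 0 0 0 0 0.3",
)

```text
time_s: 8.03
ee_pos: [0.4911, -0.1354, 0.2183]
tool_rot: [2.884, 1.245, 0.0]
wrist_force: [-0.3, -0.3, -0.9]
grip_width: 0.351
```

```bash
python3 h.py
```

```text
t 8.0333 r 0.1407 a 0.836 yaw 0.815 z 0.2183 Ftan(cw+ on knob) 0.07 Frad -0.41 Fz -0.86 g 0.351
```

Call:
apply_moves(
  series="0.02 -0.5 0 0 0 0.7 0.3;0.02 -0.56 0 0 0 1 0.3;0.02 -0.56 0 0 0 1 0.3;0.02 -0.56 0 0 0 1 0.3",
)

```text
time_s: 8.37
ee_pos: [0.4629, -0.1005, 0.2183]
tool_rot: [3.039, 0.795, 0.001]
wrist_force: [0.5, -0.2, -0.8]
grip_width: 0.348
```

```bash
python3 h.py
```

```text
t 8.3667 r 0.141 a 0.515 yaw 0.512 z 0.2183 Ftan(cw+ on knob) -0.43 Frad 0.28 Fz -0.84 g 0.348
```

```bash
sed -i 's/-(F@\[-np.sin(a),np.cos(a)\]).round(2)\*-1/(F@[np.sin(a),-np.cos(a)]).round(2)/' h.py; python3 h.py
```

```text
t 8.3667 r 0.141 a 0.515 yaw 0.512 z 0.2183 Ftan(cw+ on knob) 0.43 Frad 0.28 Fz -0.84 g 0.348
```

Call:
apply_moves(
  series="0.02 -0.56 0 0 0 1 0.3;0.02 -0.56 0 0 0 1 0.3;0.02 -0.56 0 0 0 1 0.3",
)

```text
time_s: 8.62
ee_pos: [0.45, -0.0702, 0.2185]
tool_rot: [3.111, 0.425, 0.003]
wrist_force: [7.7, -8.5, -4.7]
grip_width: 0.353
```

```bash
python3 h.py
```

```text
t 8.6167 r 0.1411 a 0.282 yaw 0.271 z 0.2185 Ftan(cw+ on knob) 10.33 Frad 4.98 Fz -4.73 g 0.353
```

Call:
apply_moves(
  series="0.02 -0.56 0 0 0 1 0.3;0.02 -0.56 0 0 0 1 0.3",
)

```text
time_s: 8.78
ee_pos: [0.4455, -0.0487, 0.2184]
tool_rot: [3.134, 0.174, 0.003]
wrist_force: [6.2, -8.6, -4.7]
grip_width: 0.354
```

```bash
python3 h.py
```

```text
t 8.7833 r 0.1411 a 0.126 yaw 0.111 z 0.2184 Ftan(cw+ on knob) 9.27 Frad 5.03 Fz -4.71 g 0.354
```

Call:
apply_moves(
  series="0.02 -0.56 0 0 0 1 0.3;0.02 -0.56 0 0 0 1 0.3",
)

```text
time_s: 8.95
ee_pos: [0.4444, -0.0266, 0.2184]
tool_rot: [3.137, -0.077, 0.002]
wrist_force: [5.4, -9.0, -3.6]
grip_width: 0.347
```

```bash
python3 h.py
```

```text
t 8.95 r 0.1412 a -0.031 yaw -0.049 z 0.2184 Ftan(cw+ on knob) 8.85 Frad 5.66 Fz -3.61 g 0.347
```

Call:
apply_moves(
  series="0.02 -0.56 0 0 0 1 0.3;0.02 -0.56 0 0 0 1 0.3",
)

```text
time_s: 9.12
ee_pos: [0.4467, -0.0046, 0.2184]
tool_rot: [3.12, -0.328, 0.001]
wrist_force: [2.9, -10.5, -1.8]
grip_width: 0.351
```

```bash
python3 h.py
```

```text
t 9.1167 r 0.1413 a -0.188 yaw -0.209 z 0.2184 Ftan(cw+ on knob) 9.79 Frad 4.79 Fz -1.81 g 0.351
```

Call:
apply_moves(
  series="0.02 -0.56 0 0 0 1 0.3;0.02 -0.56 0 0 0 1 0.3",
)

```text
time_s: 9.28
ee_pos: [0.4524, 0.0168, 0.2183]
tool_rot: [3.084, -0.576, -0.001]
wrist_force: [-1.3, -9.7, 0.3]
grip_width: 0.351
```

```bash
python3 h.py
```

```text
t 9.2833 r 0.1414 a -0.345 yaw -0.369 z 0.2183 Ftan(cw+ on knob) 9.55 Frad 2.02 Fz 0.35 g 0.351
```

Call:
apply_moves(
  series="0.02 -0.56 0 0 0 1 0.3;0.02 -0.56 0 0 0 1 0.3",
)

```text
time_s: 9.45
ee_pos: [0.4614, 0.037, 0.2183]
tool_rot: [3.027, -0.82, -0.003]
wrist_force: [-6.7, -8.7, 1.7]
grip_width: 0.349
```

```bash
python3 h.py; python3 snap.py a7
```

```text
t 9.45 r 0.1415 a -0.502 yaw -0.529 z 0.2183 Ftan(cw+ on knob) 10.85 Frad -1.67 Fz 1.69 g 0.349
```

View pics/a7.png

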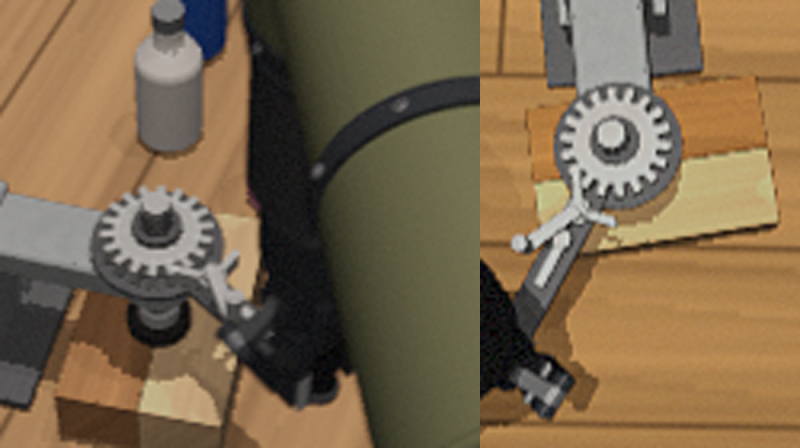

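The lever pin stands at top crop ~(520,243), on the clockwise side of the bar, and the glue-up and bottles have not moved. The push has been steady at 9–10.5 N. Now I click back for stroke 2.

Call:
apply_moves(
  series="0.02 0.56 0 0 0 -1 0.3;0.02 0.56 0 0 0 -1 0.3;0.02 0.56 0 0 0 -1 0.3;0.02 0.56 0 0 0 -1 0.3;0.02 0.56 0 0 0 -1 0.3",
)

```text
time_s: 9.97
ee_pos: [0.4448, -0.0143, 0.2183]
tool_rot: [-3.135, 0.185, -0.002]
wrist_force: [0.5, 1.3, -0.4]
grip_width: 0.35
```

```bash
python3 h.py
```

```text
t 9.9667 r 0.1417 a -0.118 yaw -0.118 z 0.2183 Ftan(cw+ on knob) -1.38 Frad 0.33 Fz -0.41 g 0.35
```

Call:
apply_moves(
  series="0.02 0.56 0 0 0 -1 0.3;0.02 0.56 0 0 0 -1 0.3;0.02 0.56 0 0 0 -1 0.3;0.02 0.56 0 0 0 -1 0.3;0.02 0.56 0 0 0 -1 0.3",
)

```text
time_s: 10.38
ee_pos: [0.4491, -0.07, 0.2184]
tool_rot: [-3.11, -0.441, -0.003]
wrist_force: [0.8, 1.4, -0.2]
grip_width: 0.353
```

Call:
apply_moves(
  series="0.02 0.56 0 0 0 -1 0.3;0.02 0.56 0 0 0 -1 0.3;0.02 0.56 0 0 0 -1 0.3;0.02 0.56 0 0 0 -1 0.3;0.02 0.56 0 0 0 -1 0.3",
)

```text
time_s: 10.8
ee_pos: [0.4747, -0.1195, 0.2185]
tool_rot: [-2.961, -1.05, -0.002]
wrist_force: [0.2, 1.3, 0.9]
grip_width: 0.348
```

```bash
python3 h.py
```

```text
t 10.8 r 0.1418 a 0.674 yaw 0.682 z 0.2185 Ftan(cw+ on knob) -0.92 Frad 1.0 Fz 0.92 g 0.348
```

Call:
apply_moves(
  series="0.02 0.56 0 0 0 -1 0.3;0.02 0.56 0 0 0 -0.8 0.3;0.02 -0.56 0 0 0 0.8 0.3;0.02 -0.56 0 0 0 1 0.3;0.02 -0.56 0 0 0 1 0.3",
)

```text
time_s: 11.22
ee_pos: [0.4677, -0.1104, 0.2181]
tool_rot: [3.004, 0.917, 0.001]
wrist_force: [3.4, -1.4, -2.2]
grip_width: 0.348
```

```bash
python3 h.py
```

```text
t 11.2167 r 0.142 a 0.593 yaw 0.593 z 0.2181 Ftan(cw+ on knob) 3.01 Frad 2.02 Fz -2.22 g 0.348
```

Call:
apply_moves(
  series="0.02 -0.56 0 0 0 1 0.3;0.02 -0.56 0 0 0 1 0.3",
)

```text
time_s: 11.38
ee_pos: [0.4569, -0.0914, 0.2181]
tool_rot: [3.066, 0.674, 0.004]
wrist_force: [8.8, -7.2, -5.3]
grip_width: 0.351
```

```bash
python3 h.py
```

```text
t 11.3833 r 0.142 a 0.439 yaw 0.433 z 0.2181 Ftan(cw+ on knob) 10.23 Frad 4.87 Fz -5.26 g 0.351
```

Call:
apply_moves(
  series="0.02 -0.56 0 0 0 1 0.3;0.02 -0.56 0 0 0 1 0.3",
)

```text
time_s: 11.55
ee_pos: [0.4491, -0.0706, 0.2181]
tool_rot: [3.11, 0.426, 0.004]
wrist_force: [9.8, -8.4, -6.3]
grip_width: 0.35
```

```bash
python3 h.py
```

```text
t 11.55 r 0.1421 a 0.283 yaw 0.273 z 0.2181 Ftan(cw+ on knob) 10.77 Frad 7.04 Fz -6.33 g 0.35
```

Call:
apply_moves(
  series="0.03 -0.56 0 0 0 1 0.3;0.03 -0.56 0 0 0 1 0.3",
)

```text
time_s: 11.72
ee_pos: [0.4446, -0.0491, 0.2181]
tool_rot: [3.133, 0.176, 0.003]
wrist_force: [7.6, -11.3, -6.1]
grip_width: 0.353
```

```bash
python3 h.py
```

```text
t 11.7167 r 0.1421 a 0.128 yaw 0.112 z 0.2181 Ftan(cw+ on knob) 12.22 Frad 6.09 Fz -6.06 g 0.353
```

Call:
apply_moves(
  series="0.03 -0.56 0 0 0 1 0.3",
)

```text
time_s: 11.8
ee_pos: [0.4437, -0.0382, 0.2181]
tool_rot: [3.137, 0.05, 0.002]
wrist_force: [5.7, -12.9, -4.3]
grip_width: 0.351
```

```bash
python3 h.py
```

```text
t 11.8 r 0.142 a 0.051 yaw 0.032 z 0.2181 Ftan(cw+ on knob) 13.15 Frad 5.0 Fz -4.29 g 0.351
```

Call:
apply_moves(
  series="0.03 -0.56 0 0 0 1 0.3",
)

```text
time_s: 11.88
ee_pos: [0.4436, -0.0273, 0.2181]
tool_rot: [3.136, -0.075, 0.0]
wrist_force: [4.6, -14.2, -3.8]
grip_width: 0.354
```

```bash
python3 h.py
```

```text
t 11.8833 r 0.142 a -0.026 yaw -0.048 z 0.2181 Ftan(cw+ on knob) 14.03 Frad 4.93 Fz -3.83 g 0.354
```

Call:
apply_moves(
  series="0 0 0 0 0 0 0.3;0 0 0 0 0 0 0.3",
)

```text
time_s: 12.05
ee_pos: [0.4435, -0.0269, 0.218]
tool_rot: [3.137, -0.068, -0.0]
wrist_force: [1.6, -9.3, -2.0]
grip_width: 0.351
```

```bash
python3 h.py
```

```text
t 12.05 r 0.142 a -0.029 yaw -0.043 z 0.218 Ftan(cw+ on knob) 9.29 Frad 1.91 Fz -2.03 g 0.351
```

Call:
apply_moves(
  series="0 0 0 0 0 0 0.3",
)

```text
time_s: 12.13
ee_pos: [0.4435, -0.0271, 0.218]
tool_rot: [3.137, -0.068, -0.001]
wrist_force: [1.2, -9.7, -2.8]
grip_width: 0.347
```

```bash
python3 h.py
```

```text
t 12.1333 r 0.142 a -0.027 yaw -0.043 z 0.218 Ftan(cw+ on knob) 9.7 Frad 1.47 Fz -2.81 g 0.347
```

Call:
apply_moves(
  series="0.02 -0.28 0 0 0 0.5 0.3;0.02 -0.28 0 0 0 0.5 0.3",
)

```text
time_s: 12.3
ee_pos: [0.4444, -0.0172, 0.218]
tool_rot: [3.129, -0.199, -0.003]
wrist_force: [-3.1, -14.5, -1.6]
grip_width: 0.35
```

```bash
python3 h.py
```

```text
t 12.3 r 0.1418 a -0.098 yaw -0.127 z 0.218 Ftan(cw+ on knob) 14.7 Frad -1.64 Fz -1.61 g 0.35
```

Call:
apply_moves(
  series="0.02 -0.28 0 0 0 0.5 0.3",
)

```text
time_s: 12.38
ee_pos: [0.4451, -0.0118, 0.2179]
tool_rot: [3.124, -0.261, -0.005]
wrist_force: [-6.0, -14.4, -0.2]
grip_width: 0.35
```

```bash
python3 h.py
```

```text
t 12.3833 r 0.1417 a -0.136 yaw -0.167 z 0.2179 Ftan(cw+ on knob) 15.08 Frad -4.02 Fz -0.2 g 0.35
```

Call:
apply_moves(
  series="0 0 0 0 0 0 0.3;0 0 0 0 0 0 0.3;0 0 0 0 0 0 0.3",
)

```text
time_s: 12.63
ee_pos: [0.4451, -0.0114, 0.218]
tool_rot: [3.125, -0.257, -0.005]
wrist_force: [-4.7, -11.7, 0.1]
grip_width: 0.351
```

```bash
python3 h.py
```

```text
t 12.6333 r 0.1418 a -0.138 yaw -0.164 z 0.218 Ftan(cw+ on knob) 12.23 Frad -3.02 Fz 0.11 g 0.351
```

Call:
apply_moves(
  series="0 0 0 0 0 0 0.3",
)

```text
time_s: 12.72
ee_pos: [0.4451, -0.0115, 0.218]
tool_rot: [3.125, -0.257, -0.005]
wrist_force: [-4.6, -11.3, -0.5]
grip_width: 0.348
```

```bash
python3 h.py
```

```text
t 12.7167 r 0.1418 a -0.138 yaw -0.164 z 0.218 Ftan(cw+ on knob) 11.8 Frad -2.96 Fz -0.54 g 0.348
```

Moving push is 15 N against about 9.6 N free (×1.55), and held-still push is 12 N against about 7.5 N. It is firm, so I stop here and let go: centre, open slightly, lift.

Call:
apply_moves(
  series="0 0.25 0 0 0 0 0.3;0 0 0 0 0 0 0;0 0 0 0 0 0 0;0 0 -0.4 0 0 0 0",
)

```text
time_s: 13.05
ee_pos: [0.4448, -0.0145, 0.2244]
tool_rot: [3.13, -0.254, -0.005]
wrist_force: [-0.8, -3.7, -3.9]
grip_width: 0.502
```

Call:
apply_moves(
  series="0 0 -0.8 0 0 0 0;0 0 -0.9 0 0 0 0;0 0 -0.9 0 0 0 0;0 0 -0.9 0 0 0 0;0 0 -0.9 0 0 0 0",
)

```text
time_s: 13.47
ee_pos: [0.4459, -0.0136, 0.316]
tool_rot: [-3.13, 0.252, -0.003]
wrist_force: [1.4, -0.4, 0.7]
grip_width: 0.498
```

Call:
apply_moves(
  series="-0.5 -1 0 0 0 0 0;-0.5 -1 0 0 0 0 0;-0.2 -1 0 0 0 0 0;0 -1 0 0 0 0 0;0 -1 0 0 0 0 0",
)

```text
time_s: 13.88
ee_pos: [0.438, 0.09, 0.3155]
tool_rot: [-3.129, 0.251, -0.003]
wrist_force: [1.0, -0.2, 0.7]
grip_width: 0.498
```

Call:
apply_moves(
  series="0 -1 0 0 0 0 0;0 -1 0 0 0 0 0;0 -1 0 0 0 0 0;0 -1 0 0 0 0 0;0 0 0 0 0 0 0",
)

```text
time_s: 14.3
ee_pos: [0.451, 0.1704, 0.3141]
tool_rot: [-3.131, 0.249, 0.0]
wrist_force: [0.2, -0.1, 0.3]
grip_width: 0.502
```

```bash
python3 h.py; python3 snap.py a8; python3 -c "
from h import *
cv2.imwrite('pics/top8.png',env.camera('top')[:,:,::-1])"
```

```text
t 14.3 r 0.2422 a -0.982 yaw -0.159 z 0.3141 Ftan(cw+ on knob) -0.13 Frad 0.18 Fz 0.28 g 0.502
```

View pics/a8.png

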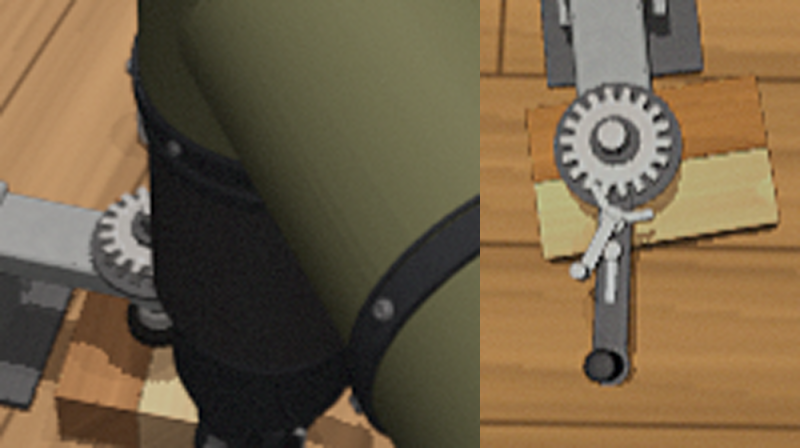

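View pics/top8.png

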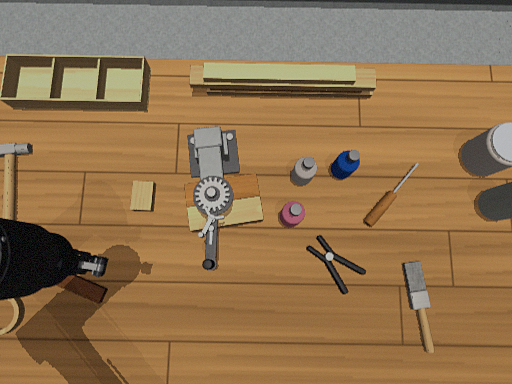

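The lever leans clockwise (pin at top px ~(201,235)), the glue-up corners are where they were, the white bottle stands at ~(305,170), and nothing touches the clamp.

```bash
python3 -c "
from h import *
a=cv2.imread('pics/top0.png');b=cv2.imread('pics/top8.png')
d=cv2.absdiff(a,b).max(2)
print('changed px glue-up right part',(d[176:228,238:268]>40).sum(),'glue bottle',(d[150:190,288:320]>40).sum())
env.close_job()"
```

```text
changed px glue-up right part 0 glue bottle 0
the job is handed in; nothing more can be done
```

I flipped the reversing lever to tighten, then worked the knob through one full drive stroke, a click-back and part of a second stroke. I stopped there, let go, lifted clear and handed the job in at about 14.4 s of the 72 s allowed.

**Clamping push:**

| | Foot free | Final | Ratio |
|---|---|---|---|
| Moving | about 9.6 N | 15.1 N | about 1.55 |
| Held still | about 7.5 N (from the task text) | about 12 N | about 1.6 |

From the stated growth rate I estimate 125–150 N of clamping.

**One check disagreed:** a pause shortly before the end read only 9.5 N held still, against 14 N moving just before it. I therefore drove about 0.1 rad further, and after that the two readings agreed.

**Last pictures:** the lever leans clockwise, and the glue bottle and the visible part of the glue-up show no changed pixels from the first picture. The gripper is well clear, with a wrist force near 0 N. As I let go, a finger still touched the knob with about 4 N, too little to drive the screw.

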